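# Feel the locking pin home in the board test fixture

### The arm

A 6-joint arm with a two-finger parallel gripper is mounted at the origin on the work surface. World frame = base frame: x ahead of the robot, y to its left, z up, the work surface at z = 0. Lengths are in m, angles in rad, forces in N, time in s.
With the tool pointing down it reaches from about 0.35 to 0.975 m from the base axis. Payload 4.9 kg.
Tool frame: the origin (TCP) lies at the very end of the fingers, on their centre line; the grasp point (between the pads) lies 19 mm behind it; x points along the fingers, y is the direction in which the jaws open and shut, and the axes are right-handed (so a half turn about x gives the same grasp; the last joint's range is limited). The gripper opens to 85 mm and grips with 20 to 120 N. Pads are 22 mm wide; open, the fingers measure 114 mm over their backs; the gripper's body (76 mm by 85 mm) begins 54 mm behind the grasp point. The pads swing forward as they close: fully open they stand 13 mm farther back than shut.
Start: joints at [-1.266, 0.053, 1.613, -0, 1.476, -0.119], TCP at [0.257, -0.57, 0.231] pointing down, gripper open.
Joint ranges: [-3.01, 3.01], [-1.01, 2.22], [0.06, 2.58], [-1.02, 4.17], [0.09, 2.62], [-3.14, 3.14]. Speed limits (rad/s): [2.57, 2.57, 3.14, 3.14, 3.14, 3.14].

### API

Orientations are given as a rotation vector (axis times angle).
In Python, from station import ctrl, get_image, calibration, finish_job, search_frame, cut_out, mark_of gives the robot as it stands. The module is installed in compiled form; this text tells all that it offers.
- The arm moves only by the tool arm_command, never from a script. Its argument "plan" is a list that holds one entry, the list of rows, each a list of 7 numbers: the shift along the tool's x, y, z in m, then the turn, a rotation vector about the tool's x, y, z in degrees, then the finger opening in m, from 0 to 0.0854. A call has 1 to 20 rows; each row shifts and turns the pose as measured when the row begins, along the tool's axes as they then stand; what a row does not reach is not made up. A row lasts 1/12 s, in which the tool goes at most 41.7 mm and 7.16 degrees, less where a joint would pass 70% of its speed; a pose out of reach is approached as far as the arm can. A call with a gripper value outside its range is refused whole. The fingers move at their own pace and stop on an object; "squeeze" is the grip in N (left out, the last holds). Time passes only in rows, so rows that do not move let the fingers close. It gives the time, the measured TCP pose, the force and the opening at its end, in the units of the state.
- ctrl.get_obs(): the state, without advancing time (a new reading comes with each control period).
- get_image(name): name is "scene" or "top"; returns the picture (420x560x3 uint8, red, green, blue); there is no depth.
- calibration(name): a dict with "fx", "fy", "cx", "cy" (pixels), "cam_to_world" (4x4, takes a point from camera to world coordinates). Camera axes: x right, y down, z forward; pixel columns grow to the right and rows downward; lengths in m; the calibration is good to about 2 mm. A picture is of the moment at which its call begins. calibration takes no time and is no camera call.
- finish_job(): hands the job in, once; it reports no verdict.
Trained networks look in the newest picture that a camera, given by its name, has taken for a name from the list of things; names that differ only in an ending like _2 or _b are one class to them, and where a whole thing is asked for, a point or a joint stands for the part that bears it (a point fixed in the world has none). Each returns a list of dicts, best first, with "conf" (0 to 1); they miss things now and then, are a little off and sometimes report something else, mostly with a low value. They report only what shows in the picture. A call takes as long as a camera call.
- search_frame(camera, thing): "at" ([x, y, z] in m, in the coordinates of the camera as it stood for that picture, good to about 4 mm: the middle of the surface that is visible of it).
- cut_out(camera, thing): "mask" (420x560 bool, what is visible of it).
- mark_of(camera, thing): "at" ([x, y, z] in m, in the coordinates of the camera as it stood for that picture, good to about 4 mm: a listed point, or the origin of a listed thing).
The state is a dict: "t": time; "q": joint angles; "dq": joint speeds; "effort": joint torques, N m; "tool_pos": TCP position; "tool_rot": TCP orientation; "contact_force": force on the tool from outside, world axes, zero at the start; "wrist_torque": the same for the moment, N m; "opening": finger opening in m.
Only numpy, scipy, OpenCV 4.12 (cv2) and the standard library are available. Lean on these libraries where they do the work, as an engineer would, in place of code of your own. Each camera call takes 0.05 s, during which the arm holds its last target. There are 200 camera calls.

### The job

Take the red-handled locking pin out of the wooden rack, put it upright through the slot in the test fixture's cover, and feel along the slot with its tip for the hole in the hidden rail below until it drops in. Press it fully home, with its collar flat on the cover, before you let go of it. Feel and press gently: about 10 N is plenty, and the pin must never bear on the fixture, side wedging included, with more than 40 N in all. Leave the yellow pin, the solder spool, the screwdriver and the loose board where they are.

Things in the scene. Friction and masses are not known exactly. Their poses are not given: they have to be found in the camera images.
- red_pin: Locking pin, upright in one of the two rack holes, 0.08 to 0.17 kg. Origin at the tip's centre, z up along the pin. From the tip: steel shank 12 mm diameter and 44 mm long, its first 5 mm a cone that starts 6.6 mm wide; steel collar 26 mm diameter from 44 to 50 mm; square red plastic handle 18 x 18 mm from 50 to 100 mm, its flats along the body's x and y.
- pin_tip (a point): Centre of the red pin's tip face (the red pin's origin).
- pin_collar (a point): Centre of the underside of the red pin's collar, 44 mm above the tip along the pin.
- pin_grip (a point): Middle of the red handle's gripping zone, 79 mm above the tip along the pin. Held here, a gripper whose fingertips reach up to 25 mm past this point stays clear of the cover when the pin is home.
- yellow_pin: Spare pin with yellow handle, same shape as the red pin, standing in the other rack hole. Leave it alone.
- rack: Fixed wooden block, 60 (x) x 140 (y) x 55 mm high, origin at the centre of its underside. Two upright 14.5 mm through holes at x = 0, y = -40 and +40 mm; the pins stand in them with collars on the block's top, tips 11 mm above the bench. Which pin is in which hole varies. A pin lifts straight out (44 mm).
- fixture: Fixed test fixture: hollow blue housing under an aluminium cover, green circuit board in a lower bay on its +x side. Origin on the bench under the slot's centre. Housing and cover span x -45 to 45, y -100 to 100 mm; the cover's flat top is 65 mm above the bench, the cover 6 mm thick. The board bay spans x 45 to 120 mm, tallest parts 48 mm high.
- slot (a point): Centre of the slot, at the cover's top, 65 mm above the fixture's origin. The slot goes through the cover, 16 mm wide (fixture x) and 76 mm long (fixture y, -38 to 38 mm). With the pin home its collar lies flat on the cover around the slot.
- rail_top (a point): Point straight under the slot's centre on top of the hidden rail, 37 mm above the bench, 28 mm below the cover's top; fixed in the fixture, NOT the hole. The rail is flat, black, clamped immovably, and reaches beyond the slot. Its one hole lies on the slot's centre line (fixture x = 0), anywhere from fixture y -20 to +20 mm; it differs every time and is not measured.
- rail_under (a point): Point under the slot's centre at the rail's underside, 12 mm above the bench; NOT the hole. The rail's hole is upright, round, 14.8 mm diameter, mouth chamfered 1.5 mm, 25 mm deep, open below, so the pin never touches bottom. Tip resting on the rail beside the hole: collar 16 mm above the cover. Pin home: tip 16 mm down in the hole.
- spool: Solder spool standing on the bench, 60 mm diameter, 60 mm high, yellow flanges, origin under its centre. Leave alone.
- screwdriver: Red-handled screwdriver lying on the bench, 160 mm long along its x axis. Leave alone.
- loose_board: Green circuit board lying on the bench, 70 x 100 mm, parts up to 22 mm high, origin under its centre. Leave alone.

How it is judged:
On the way, in this order (a step that is already met when the one before it is completed fails the run):
1. the red pin is lifted out of the rack (z of pin_tip in the frame of rack above 0.06 m), for 0.1 s.
2. the red pin is pressed home in the rail's hole, collar on the cover, while still held (z of pin_collar in the frame of fixture between 0.061 and 0.0685 m and x of pin_collar in the frame of fixture between -0.008 and 0.008 m and y of pin_collar in the frame of fixture between -0.032 and 0.032 m and angle between red_pin's own z axis and vertical below 0.1 rad and contact force between the fingers and red_pin above 1 N), for 0.2 s.
At the end, for the whole second after the job is handed in: The red pin stands released and at rest in the rail's hole: the underside of its collar no more than 3.5 mm above the cover's top, within 8 mm of the slot's centre line across it and 32 mm along it, the pin within 0.1 rad of upright (z of pin_collar in the frame of fixture between 0.061 and 0.0685 m and x of pin_collar in the frame of fixture between -0.008 and 0.008 m and y of pin_collar in the frame of fixture between -0.032 and 0.032 m and angle between red_pin's own z axis and vertical below 0.1 rad and linear speed of red_pin below 0.02 m/s); the robot touches nothing.
It fails at once if the pin is made to bear on the fixture with more than 40 N in all (contact force between red_pin and fixture above 40 N).
It fails at once if the yellow pin is moved by more than 20 mm (distance of yellow_pin from where it was at the start of the episode above 0.02 m).
It fails at once if the spool is moved by more than 20 mm (distance of spool from where it was at the start of the episode above 0.02 m).
It fails at once if the screwdriver is moved by more than 20 mm (distance of screwdriver from where it was at the start of the episode above 0.02 m).
It fails at once if the loose board is moved by more than 20 mm (distance of loose_board from where it was at the start of the episode above 0.02 m).
It also fails if it takes over 58 s, if anything falls off the work surface, if the arm or the gripper's body presses on something with over 40 N, if the wrist force passes 120 N, or if a joint passes its speed limit or range.

## Working session

There is one attempt and no reset: what is moved stays moved. The work goes in short steps, Python scripts to look and compute and a tool call to move; the robot and the scene stay as the last step left them, time stands still between calls to the robot, and variables do not carry over. Pictures are saved under pics/ and viewed, about 8 in all and at most 12, crops included, and the job is handed in when it is done.

Besides the shell and the picture viewer there is one more tool, called after "Emit:" as name([rows], argument=value, ...), one row to a line, values as JSON. arm_command: Moves the arm, as the interface text tells. Its arguments: {"type":"object","properties":{"plan":{"type":"array","items":{"type":"array","items":{"type":"array","items":{"type":"number"}}}},"squeeze":{"type":"number"}},"required":["plan"]}

```bash
mkdir -p pics; cat > h.py <<'E'
import numpy as np, cv2
from scipy.spatial.transform import Rotation as R
from station import *
def w(cam,p):
    return (np.array(calibration(cam)["cam_to_world"])@np.r_[p,1])[:3]
def px(cam,p):
    c=calibration(cam);q=np.linalg.inv(np.array(c["cam_to_world"]))@np.r_[p,1]
    return np.array([c["fx"]*q[0]/q[2]+c["cx"],c["fy"]*q[1]/q[2]+c["cy"]])
def ray(cam,u,v):
    c=calibration(cam);T=np.array(c["cam_to_world"])
    d=T[:3,:3]@np.array([(u-c["cx"])/c["fx"],(v-c["cy"])/c["fy"],1]);return T[:3,3],d/np.linalg.norm(d)
def tri(a,b):
    (o,d),(p,e)=ray(*a),ray(*b)
    s=np.linalg.lstsq(np.c_[d,-e],p-o,rcond=None)[0]
    x,y=o+s[0]*d,p+s[1]*e
    return (x+y)/2,np.linalg.norm(x-y)
def atz(cam,u,v,z):
    o,d=ray(cam,u,v);return o+d*(z-o[2])/d[2]
def save(n,im): cv2.imwrite("pics/"+n,im[...,::-1])
E
python3 - <<'E'
from h import *
np.set_printoptions(precision=4,suppress=True)
for c in ("scene","top"):
    save(c+"1.png",get_image(c)); k=calibration(c); print(c,k["fx"],np.array(k["cam_to_world"]).round(3).tolist())
    for t in ("red_pin","pin_grip","pin_collar","yellow_pin","rack","fixture","slot","rail_top","spool","screwdriver","loose_board"):
        r=mark_of(c,t)
        print(t,[(w(c,x["at"]).round(4).tolist(),px(c,w(c,x["at"])).round(0).tolist(),round(x["conf"],2)) for x in r[:2]])
o=ctrl.get_obs();print(o)
E
```

```text
scene 413.24177180303053 [[-0.814, 0.386, -0.435, 0.991], [0.581, 0.557, -0.593, 0.522], [0.014, -0.735, -0.678, 0.651], [0.0, 0.0, 0.0, 1.0]]
red_pin [([0.4893, 0.1078, 0.0099], [348.0, 226.0], 0.81)]
pin_grip [([0.487, 0.1038, 0.0963], [353.0, 195.0], 0.52)]
pin_collar [([0.4849, 0.1041, 0.0542], [351.0, 210.0], 0.53), ([0.4894, 0.1072, 0.0106], [347.0, 226.0], 0.21)]
yellow_pin [([0.5486, -0.182, 0.0385], [251.0, 159.0], 0.75), ([0.4833, 0.1883, 0.0143], [377.0, 246.0], 0.56)]
rack [([0.4856, 0.1428, -0.0027], [359.0, 239.0], 0.83)]
fixture [([0.5467, -0.1823, 0.0037], [252.0, 170.0], 0.59)]
slot [([0.5476, -0.1793, 0.0634], [252.0, 151.0], 0.93), ([0.4873, 0.1088, 0.0112], [349.0, 226.0], 0.64)]
rail_top [([0.5479, -0.185, 0.0368], [251.0, 159.0], 0.66), ([0.487, 0.1058, 0.0537], [351.0, 211.0], 0.47)]
spool [([0.773, 0.0144, 0.0005], [212.0, 260.0], 0.63)]
screwdriver [([0.4235, -0.0019, 0.0022], [336.0, 191.0], 0.87)]
loose_board [([0.8009, -0.2001, 0.0009], [156.0, 206.0], 0.8)]
top 415.47689063316426 [[-0.022, -0.987, 0.156, 0.484], [-0.999, 0.025, 0.02, 0.001], [-0.023, -0.1
[... 607 characters left out ...]
 158.0], 0.6)]
screwdriver [([0.4272, -0.0025, -0.0], [295.0, 304.0], 0.84), ([0.7992, -0.2005, -0.0005], [373.0, 145.0], 0.4)]
loose_board [([0.7997, -0.1997, -0.0], [373.0, 145.0], 0.97), ([0.5526, -0.1786, -0.0013], [370.0, 247.0], 0.62)]
{'t': 1.2, 'q': array([-1.266 ,  0.0527,  1.6129,  0.    ,  1.476 , -0.119 ]), 'dq': array([ 0.0002, -0.0001, -0.    ,  0.002 , -0.0006, -0.002 ]), 'effort': array([ -0.0005, -39.3686, -37.0463,  -0.0002,   0.0005,  -0.    ]), 'tool_pos': array([ 0.257 , -0.5697,  0.2313]), 'tool_rot': array([ 1.9875,  0.4276, -1.9875]), 'contact_force': array([-0.3041,  0.9099, -0.5903]), 'wrist_torque': array([-0.0333, -0.0113,  0.0591]), 'opening': 0.0853658960804392}
```

View pics/scene1.png

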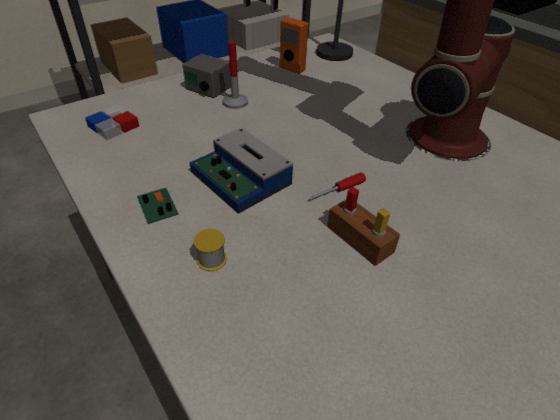

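View pics/top1.png

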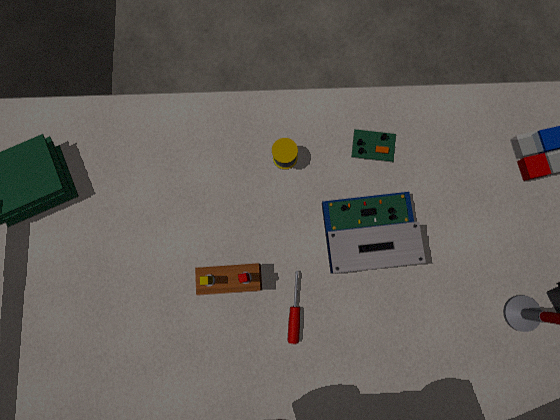

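The scene view shows the red pin at (352,200), the yellow pin at (381,222) and the slot at (252,151). In the top view the red pin is at (245,278), the slot at (377,247) and the screwdriver at (295,305). The network marks agree with both pictures. Next I measure the slot and the handle's yaw more closely.

```bash
python3 - <<'E'
from h import *
np.set_printoptions(precision=4,suppress=True)
I={c:get_image(c) for c in("top","scene")}
cen={}
for c,box in (("top",(350,405,235,260)),("scene",(232,275,138,165))):
    g=cv2.cvtColor(I[c],cv2.COLOR_RGB2GRAY); x0,x1,y0,y1=box
    s=g[y0:y1,x0:x1]; m=(s<45).astype(np.uint8)
    n,l,st,ce=cv2.connectedComponentsWithStats(m); k=1+np.argmax(st[1:,4])
    ys,xs=np.nonzero(l==k); P=np.array([atz(c,x+x0,y+y0,.065)[:2] for x,y in zip(xs,ys)])
    r=cv2.minAreaRect((P*1000).astype(np.float32)); print(c,"slot rect mm",r,len(P),"mean",P.mean(0),s.min(),np.median(s))
    print(cv2.boxPoints(r).tolist())
for c in("top","scene"):
    f=I[c].astype(int); ms=cut_out(c,"red_pin")
    print([ (round(m["conf"],2),int(m["mask"].sum())) for m in ms[:2]])
    red=(f[...,0]>90)&(f[...,0]>2.2*f[...,1])&(f[...,0]>2.2*f[...,2])
    g=np.zeros_like(red); u,v=(245,278) if c=="top" else (352,200); g[v-20:v+20,u-20:u+20]=1
    ys,xs=np.nonzero(red&g); print(c,"red",len(xs),xs.mean(),ys.mean(),xs.min(),xs.max(),ys.min(),ys.max()); cen[c]=(xs.mean(),ys.mean())
print("handle tri",tri(("top",*cen["top"]),("scene",*cen["scene"])))
a=cv2.resize(I["top"][255:305,185:270],None,fx=8,fy=8,interpolation=cv2.INTER_CUBIC)[:400,:680]
b=cv2.resize(I["scene"][175:265,320:405],None,fx=6,fy=6,interpolation=cv2.INTER_CUBIC)
save("pin.png",a); 
T=cv2.resize(I["top"][185:285,315:435],None,fx=6,fy=6,interpolation=cv2.INTER_CUBIC); save("fix.png",T)
o=ctrl.get_obs(); print(R.from_rotvec(o["tool_rot"]).as_matrix())
E
```

```text
top slot rect mm ((548.52392578125, -179.26405334472656), (15.233654975891113, 74.88125610351562), 4.981871604919434) 243 mean [ 0.5487 -0.1792] 0 102.0
[[537.6845092773438, -142.62632751464844], [544.1871948242188, -217.2246856689453], [559.3633422851562, -215.9017791748047], [552.8606567382812, -141.3034210205078]]
scene slot rect mm ((550.4235229492188, -176.56402587890625), (12.55117416381836, 68.69223022460938), 5.879502296447754) 87 mean [ 0.5502 -0.1754] 0 101.0
[[540.6626586914062, -143.04144287109375], [547.6992797851562, -211.372314453125], [560.1843872070312, -210.08660888671875], [553.1477661132812, -141.7557373046875]]
[(0.48, 137)]
top red 69 241.9855072463768 277.5652173913044 238 246 273 282
[(0.52, 288), (0.46, 5278)]
scene red 183 349.59562841530055 184.85245901639345 338 364 180 194
handle tri (array([0.4919, 0.101 , 0.1232]), np.float64(0.008839009309517679))
[[-0.      0.4112 -0.9115]
 [-0.     -0.9115 -0.4112]
 [-1.      0.      0.    ]]
```

View pics/pin.png

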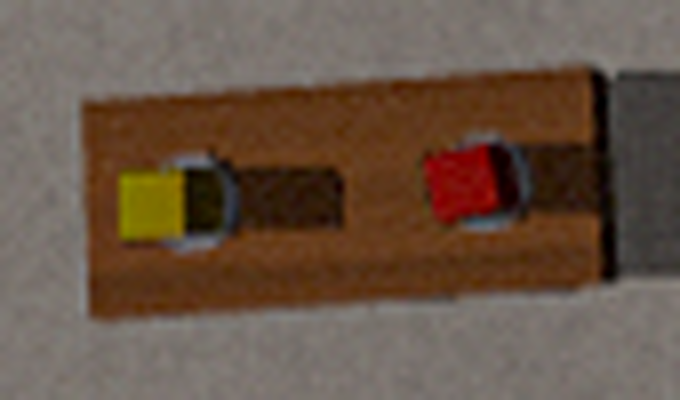

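View pics/fix.png

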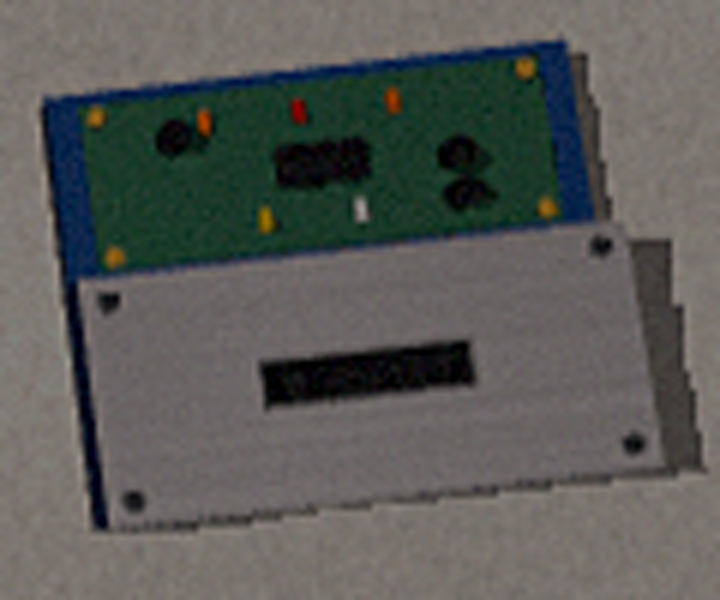

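The pin crop shows the red handle's top face centred at (463,183), which is (242.9,277.9) in the full image, turned about +10°. In the fixture crop the slot is dark and clean, running from (265,385) to (470,362), with a yaw of about +5°. Now I work out the pin's position and the approach.

```bash
python3 - <<'E'
from h import *
np.set_printoptions(precision=4,suppress=True)
C=np.array([(425,155),(492,144),(498,210),(438,222)])
P=[]
for u,v in C:
    P.append(atz("top",185+(u+.5)/8-.5,255+(v+.5)/8-.5,.111)[:2])
P=np.array(P);print(P,P.mean(0)); 
for i in range(4):
    d=P[(i+1)%4]-P[i];print(np.hypot(*d),np.degrees(np.arctan2(d[1],d[0])))
f=get_image("scene").astype(int);print("proj grip in scene",px("scene",np.r_[P.mean(0),.086]),px("scene",np.r_[P.mean(0),.111]),px("scene",np.r_[P.mean(0),.061]))
g=np.zeros(f.shape[:2],bool);g[180:212,343:362]=1
red=g&(f[...,0]>70)&(f[...,0]>2*f[...,1]);ys,xs=np.nonzero(red);print(len(xs),xs.mean(),ys.mean(),ys.min(),ys.max(),xs.min(),xs.max())
u,v=C.mean(0);print("tri",tri(("top",242.5,277.6),("scene",*px("scene",np.r_[P.mean(0),.111]))))
save("scpin.png",cv2.resize(get_image("scene")[175:235,320:400],None,fx=8,fy=8,interpolation=cv2.INTER_CUBIC))
E
```

```text
[[0.4964 0.1145]
 [0.4988 0.0972]
 [0.4821 0.0958]
 [0.4794 0.1112]] [0.4892 0.1047]
0.01738581710475945 -82.04640134928243
0.016778730737374677 -175.20074341631434
0.015608097671997062 99.91849739311196
0.017310025870239262 10.813390181447389
proj grip in scene [351.5149 199.3369] [353.2465 190.1012] [349.851  208.2108]
239 351.98744769874475 190.06276150627616 180 211 343 361
tri (array([0.4889, 0.1046, 0.1107]), np.float64(0.0002348398336804368))
```

View pics/scpin.png

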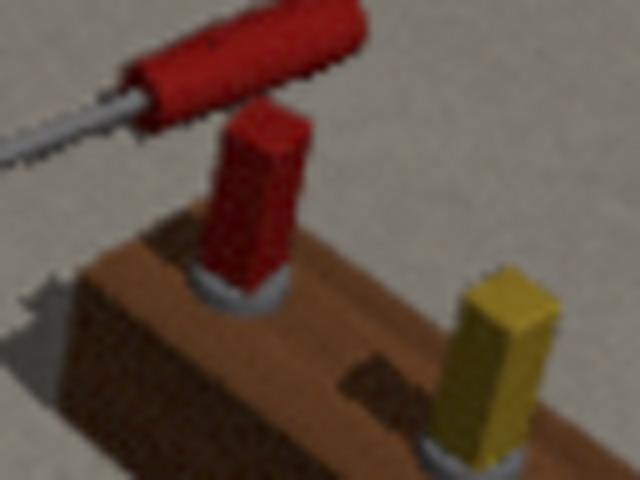

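The scene crop puts the red handle's top face at (268,127), or (353.5,190.9) in the full image, against a projected (353.2,190.1). Both views therefore agree: pin at about (0.489, 0.105), top at z 0.111, handle yaw about 9°. I'm moving above it with the jaws along the rack's x.

Emit:
arm_command([
  [[0, -0.0205, -0.022, -6.8, 0, 0, 0.0854], [0, -0.0176, -0.0243, -6.8, 0, 0, 0.0854], [0, -0.015, -0.026, -6.8, 0, 0, 0.0854], [0, -0.0117, -0.0276, -6.8, 0, 0, 0.0854], [0, -0.0083, -0.0288, -6.8, 0, 0, 0.0854], [0, -0.0047, -0.0296, -6.8, 0, 0, 0.0854], [0, -0.001, -0.03, -6.8, 0, 0, 0.0854], [0, 0.002, -0.03, -6.8, 0, 0, 0.0854], [0, 0.0057, -0.0294, -6.8, 0, 0, 0.0854], [0, 0.0093, -0.0285, -6.8, 0, 0, 0.0854], [0, 0.0127, -0.027, -6.8, 0, 0, 0.0854], [0, 0.0195, -0.0368, 0, 0, 0, 0.0854], [0, 0.0195, -0.0368, 0, 0, 0, 0.0854], [0, 0.0195, -0.0368, 0, 0, 0, 0.0854], [0, 0.0195, -0.0368, 0, 0, 0, 0.0854], [0, 0.0195, -0.0368, 0, 0, 0, 0.0854], [0, 0.0195, -0.0368, 0, 0, 0, 0.0854], [0, 0.0195, -0.0368, 0, 0, 0, 0.0854]],
])

```text
t: 3.0
tool_pos: [0.4557, 0.0275, 0.2323]
tool_rot: [1.052, 1.289, -1.05]
contact_force: [0.6, -1.0, -0.2]
opening: 0.0855
```

```bash
cat > d.py <<'E'
# usage: d.py x y z yawdeg : remaining motion in tool axes to reach pose with tool down, jaw axis at yaw
import sys
from h import *
np.set_printoptions(precision=4,suppress=True)
a=list(map(float,sys.argv[1:5])); o=ctrl.get_obs(); M=R.from_rotvec(o["tool_rot"])
y=np.radians(a[3]); G=np.c_[[0,0,-1],[np.cos(y),np.sin(y),0],[np.sin(y),-np.cos(y),0]]
print("t",o["t"],"pos",o["tool_pos"],"F",o["contact_force"],"T",o["wrist_torque"],"open",round(o["opening"],4),"q",o["q"])
print("shift",M.inv().apply(np.array(a[:3])-o["tool_pos"]),"turn",np.degrees((M.inv()*R.from_matrix(G)).as_rotvec()))
E
python3 d.py .489 .105 .071 9
```

```text
t 3.0 pos [0.4557 0.0275 0.2323] F [ 0.6118 -0.9502 -0.2125] T [-0.0057 -0.0241 -0.0446] open 0.0855 q [-0.0996 -0.3777  1.9928 -0.0053  1.5162 -0.3093]
shift [ 0.1611  0.0474 -0.0702] turn [ 3.0265  0.4577 -0.4864]
```

Emit:
arm_command([
  [[0.01, 0.022, -0.033, 3, 0.5, -0.5, 0.0854], [0.01, 0.022, -0.033, 0, 0, 0, 0.0854], [0.02, 0.003, -0.004, 0, 0, 0, 0.0854], [0.0, 0, 0, 0, 0, 0, 0.0854], [0, 0, 0, 0, 0, 0, 0.0854]],
])

```text
t: 3.42
tool_pos: [0.4907, 0.1149, 0.1947]
tool_rot: [1.09, 1.281, -1.079]
contact_force: [-0.4, -1.0, 0.9]
opening: 0.0853
```

```bash
python3 d.py .489 .105 .071 9; python3 -c "
from h import *
a=get_image('top')[200:330,170:330];b=get_image('scene')[120:250,290:420]
save('over.png',np.hstack([cv2.resize(a,None,fx=2.5,fy=4*.625),cv2.resize(b,None,fx=2.5,fy=2.5)]))"
```

```text
t 3.4167 pos [0.4907 0.1149 0.1947] F [-0.4229 -1.0076  0.8723] T [ 0.0031 -0.0133  0.0104] open 0.0853 q [ 0.081  -0.222   1.9326  0.0024  1.4249 -0.0868]
shift [ 0.1237 -0.0042  0.0097] turn [ 0.5953 -0.1047 -0.3624]
```

View pics/over.png

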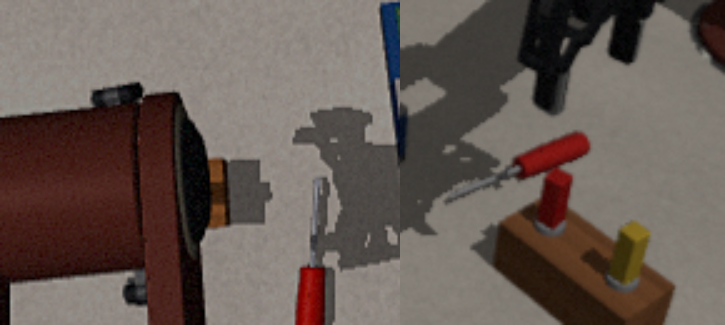

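The arm hides the pin from the top camera. The scene view shows open fingers above the undisturbed red pin at (553,200) in the crop. I correct the offset and descend.

Emit:
arm_command([
  [[0.015, -0.004, 0.0095, 0.5, 0, -0.4, 0.0854], [0.025, 0, 0, 0, 0, 0, 0.0854], [0.025, 0, 0, 0, 0, 0, 0.0854], [0, 0, 0, 0, 0, 0, 0.0854], [0, 0, 0, 0, 0, 0, 0.0854]],
])

```text
t: 3.93
tool_pos: [0.4902, 0.096, 0.1316]
tool_rot: [1.104, 1.268, -1.096]
contact_force: [-0.1, 0.1, 0.2]
opening: 0.0854
```

```bash
python3 d.py .489 .105 .071 9
```

```text
t 3.9333 pos [0.4902 0.096  0.1316] F [-0.0873  0.1382  0.2358] T [0.0183 0.038  0.0323] open 0.0854 q [ 0.0446 -0.1746  2.0011 -0.0007  1.3072 -0.1012]
shift [ 0.0605 -0.0003 -0.0092] turn [-0.635   0.0888 -0.4457]
```

Emit:
arm_command([
  [[0.005, 0, -0.0045, 0, 0, 0, 0.0854], [0, 0, 0, 0, 0, 0, 0.0854], [0, 0, 0, 0, 0, 0, 0.0854], [0, 0, 0, 0, 0, 0, 0.0854]],
])

```text
t: 4.27
tool_pos: [0.4911, 0.0985, 0.1298]
tool_rot: [1.109, 1.263, -1.096]
contact_force: [-0.3, 1.2, 0.6]
opening: 0.0855
```

```bash
python3 d.py .489 .105 .071 9 ; python3 -c "
from h import *
print(ctrl.get_obs()['dq'])"
```

```text
t 4.2667 pos [0.4911 0.0985 0.1298] F [-0.3059  1.2256  0.6016] T [ 0.016  -0.0642 -0.0212] open 0.0855 q [ 0.05   -0.1723  2.0023 -0.0012  1.2989 -0.0917]
shift [ 0.0587 -0.0019 -0.0068] turn [-0.8621  0.1381 -0.7161]
[-0.00126589 -0.01259729 -0.01521845 -0.00058961  0.00284702 -0.00011312]
```

Emit:
arm_command([
  [[0.01, -0.002, -0.006, -0.5, 0, -0.5, 0.0854], [0.015, -0.001, -0.003, -0.5, 0, -0.3, 0.0854], [0.015, 0, 0, 0, 0, 0, 0.0854], [0.005, 0, 0, 0, 0, 0, 0.0854], [0, 0, 0, 0, 0, 0, 0.0854], [0, 0, 0, 0, 0, 0, 0.0854]],
])

```text
t: 4.77
tool_pos: [0.4877, 0.1092, 0.0824]
tool_rot: [1.086, 1.28, -1.088]
contact_force: [-0.0, 0.7, 0.6]
opening: 0.0856
```

```bash
python3 d.py .489 .105 .071 9
```

```text
t 4.7667 pos [0.4877 0.1092 0.0824] F [-0.0466  0.7139  0.5598] T [ 0.0265 -0.0077 -0.0138] open 0.0856 q [ 0.0727 -0.1066  2.0293 -0.0027  1.2184 -0.0906]
shift [0.0114 0.0006 0.0043] turn [ 0.4063  0.1453 -0.0178]
```

Emit:
arm_command([
  [[0.006, 0, 0.004, 0.4, 0, 0, 0.0854], [0.006, 0, 0.002, 0, 0, 0, 0.0854], [0.001, 0, 0, 0, 0, 0, 0.0854], [0, 0, 0, 0, 0, 0, 0.0854], [0, 0, 0, 0, 0, 0, 0.0854]],
])

```text
t: 5.18
tool_pos: [0.4894, 0.1027, 0.0688]
tool_rot: [1.092, 1.276, -1.093]
contact_force: [-0.1, -0.0, 0.4]
opening: 0.0854
```

```bash
python3 d.py .489 .105 .071 9; python3 -c "
from h import *
b=get_image('scene')[150:240,300:420]
save('ov2.png',cv2.resize(b,None,fx=6,fy=6,interpolation=cv2.INTER_CUBIC))"
```

```text
t 5.1833 pos [0.4894 0.1027 0.0688] F [-0.1154 -0.0351  0.4364] T [ 0.0027 -0.0022  0.0282] open 0.0854 q [ 0.0594 -0.0873  2.0368 -0.0028  1.1903 -0.0963]
shift [-0.0022 -0.     -0.0023] turn [-0.0226  0.1584 -0.0867]
```

View pics/ov2.png

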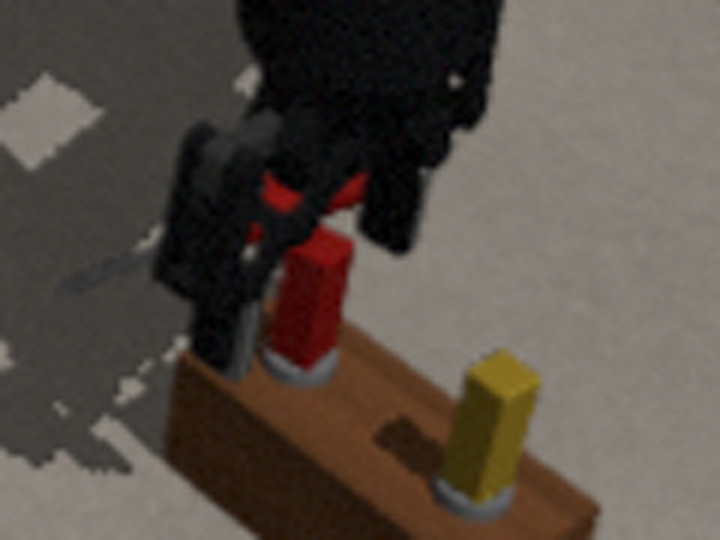

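The red handle stands between the jaws, at (310,300) in the crop, with a finger on each side. I nudge it and close the jaws.

Emit:
arm_command([
  [[-0.002, 0, -0.003, 0, 0, 0, 0.06], [0, 0, 0, 0, 0, 0, 0.03], [0, 0, 0, 0, 0, 0, 0.0], [0, 0, 0, 0, 0, 0, 0.0], [0, 0, 0, 0, 0, 0, 0.0], [0, 0, 0, 0, 0, 0, 0.0], [0, 0, 0, 0, 0, 0, 0.0], [0, 0, 0, 0, 0, 0, 0.0]],
], squeeze=60)

```text
t: 5.9
tool_pos: [0.49, 0.1062, 0.0728]
tool_rot: [1.093, 1.274, -1.09]
contact_force: [0.6, -0.1, 0.5]
opening: 0.0173
```

```bash
python3 d.py .489 .105 .071 9
```

```text
t 5.9 pos [0.49   0.1062 0.0728] F [ 0.5513 -0.148   0.5193] T [-0.0131  0.018   0.0364] open 0.0173 q [ 0.0664 -0.0919  2.0336 -0.0028  1.1949 -0.0896]
shift [ 0.0018 -0.0012  0.0011] turn [-0.0019  0.1742 -0.2714]
```

Emit:
arm_command([
  [[-0.008, 0, 0, 0, 0, 0, 0.0], [-0.012, 0, 0, 0, 0, 0, 0.0], [-0.015, 0, 0, 0, 0, 0, 0.0], [-0.015, 0, 0, 0, 0, 0, 0.0], [-0.015, 0, 0, 0, 0, 0, 0.0], [-0.015, 0, 0, 0, 0, 0, 0.0], [-0.008, 0, 0, 0, 0, 0, 0.0], [0, 0, 0, 0, 0, 0, 0.0], [0, 0, 0, 0, 0, 0, 0.0]],
])

```text
t: 6.65
tool_pos: [0.4898, 0.1063, 0.1695]
tool_rot: [1.095, 1.271, -1.088]
contact_force: [-0.2, -0.1, -1.3]
opening: 0.017
```

```bash
python3 d.py .5485 -.1795 .165 5
```

```text
t 6.65 pos [0.4898 0.1063 0.1695] F [-0.1657 -0.1119 -1.284 ] T [ 0.0948 -0.0112 -0.0107] open 0.017 q [ 0.0666 -0.2095  1.965  -0.0028  1.3771 -0.0896]
shift [0.0056 0.0133 0.2914] turn [ 3.9777  0.1839 -0.5072]
```

Lifted, and the weight reads about -1.3 N. Now I carry it to the slot.

Emit:
arm_command([
  [[0, 0.001, 0.012, 0.5, 0, 0, 0.0], [0, 0.0015, 0.025, 0.5, 0, 0, 0.0], [0, 0.0015, 0.032, 0.5, 0, -0.1, 0.0], [0, 0.0015, 0.032, 0.5, 0, -0.1, 0.0], [0, 0.0015, 0.032, 0.5, 0, -0.1, 0.0], [0, 0.0015, 0.032, 0.5, 0, -0.1, 0.0], [0, 0.0015, 0.032, 0.5, 0, -0.1, 0.0], [0, 0.0015, 0.03, 0.3, 0, 0, 0.0], [0, 0.001, 0.022, 0, 0, 0, 0.0], [0, 0, 0.012, 0, 0, 0, 0.0], [0, 0, 0.004, 0, 0, 0, 0.0], [0, 0, 0, 0, 0, 0, 0.0]],
])

```text
t: 7.65
tool_pos: [0.5272, -0.172, 0.1567]
tool_rot: [1.138, 1.264, -1.159]
contact_force: [-0.9, 0.6, -1.3]
opening: 0.0172
```

```bash
python3 d.py .5485 -.1795 .165 5
```

```text
t 7.65 pos [ 0.5272 -0.172   0.1567] F [-0.8507  0.5572 -1.255 ] T [-0.0191 -0.0415  0.018 ] open 0.0172 q [-0.4458 -0.0443  1.8373 -0.0077  1.3668 -0.5295]
shift [-0.0087  0.0204  0.0092] turn [-0.1114 -0.1591  1.1184]
```

Emit:
arm_command([
  [[-0.004, 0.012, 0.006, 0, 0, 0.6, 0.0], [-0.002, 0.007, 0.003, 0, 0, 0.3, 0.0], [0, 0.001, 0, 0, 0, 0, 0.0], [0, 0, 0, 0, 0, 0, 0.0], [0, 0, 0, 0, 0, 0, 0.0]],
])

```text
t: 8.07
tool_pos: [0.547, -0.1747, 0.1601]
tool_rot: [1.144, 1.261, -1.146]
contact_force: [0.7, -0.7, -1.5]
opening: 0.0173
```

```bash
python3 d.py .5485 -.1795 .165 5; python3 - <<'E'
from h import *
np.set_printoptions(precision=4,suppress=True)
for c in("scene","top"):
    im=get_image(c)
    for t in("pin_tip","pin_collar","slot","pin_grip"):
        print(c,t,[(w(c,x["at"]),px(c,w(c,x["at"])),round(x["conf"],2)) for x in mark_of(c,t)[:2]])
    if c=="scene": save("slot1.png",cv2.resize(im[90:190,200:310],None,fx=6,fy=6,interpolation=cv2.INTER_CUBIC))
p=ctrl.get_obs()["tool_pos"]; print("expected tip px",px("scene",p-[0,0,.0618]))
E
```

```text
t 8.0667 pos [ 0.547  -0.1747  0.1601] F [ 0.7343 -0.6623 -1.4562] T [ 0.0091  0.0489 -0.0254] open 0.0173 q [-0.4398 -0.0064  1.7943  0.0024  1.3643 -0.5296]
shift [-0.0049  0.001   0.0049] turn [ 0.1124 -0.421   0.456 ]
scene pin_tip [(array([ 0.5453, -0.1759,  0.0994]), array([253.3366, 139.1952]), 0.79), (array([ 0.5471, -0.1774,  0.1841]), array([251.4721, 107.2374]), 0.47)]
scene pin_collar [(array([ 0.5454, -0.1777,  0.1393]), array([252.4943, 124.3105]), 0.63)]
scene slot [(array([ 0.5446, -0.1788,  0.0667]), array([253.1948, 149.8511]), 0.88), (array([ 0.5449, -0.1774,  0.144 ]), array([252.6798, 122.5218]), 0.5)]
scene pin_grip [(array([ 0.5445, -0.175 ,  0.1836]), array([253.0367, 107.5503]), 0.75), (array([ 0.4266, -0.002 ,  0.0039]), array([335.15  , 190.4494]), 0.46)]
top pin_tip []
top pin_collar [(array([ 0.5486, -0.1802,  0.013 ]), array([371.7032, 248.4893]), 0.62), (array([ 0.7979, -0.1952,  0.0008]), array([371.3071, 145.145 ]), 0.61)]
top slot [(array([ 0.5437, -0.1797,  0.0656]), array([376.1365, 248.9894]), 0.76)]
top pin_grip []
expected tip px [252.7705 139.809 ]
```

View pics/slot1.png

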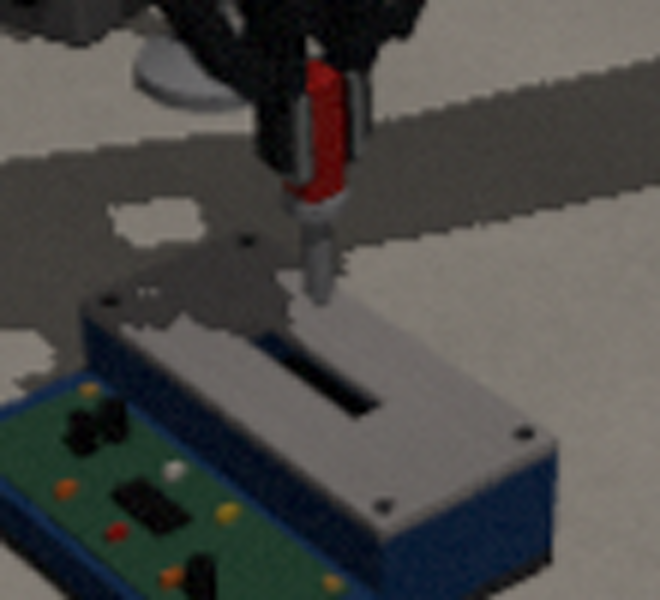

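In the crop the tip is at (318,300), full-image (253.0,140.0), against an expected (252.8,139.8). The pin is therefore upright and on the tool axis. I go to the +y end of the search range, just above the slot.

Emit:
arm_command([
  [[0.004, 0, -0.008, 0, -0.3, 0.3, 0.0], [0.006, 0, -0.007, 0, -0.1, 0, 0.0], [0.006, 0, -0.001, 0, 0, 0, 0.0], [0.0, 0, 0, 0, 0, 0, 0.0], [0, 0, 0, 0, 0, 0, 0.0], [0, 0, 0, 0, 0, 0, 0.0]],
])

```text
t: 9.07
tool_pos: [0.5447, -0.1573, 0.1416]
tool_rot: [1.143, 1.252, -1.146]
contact_force: [0.4, 0.4, -1.9]
opening: 0.0172
```

```bash
python3 d.py .5466 -.1574 .132 5
```

```text
t 9.0667 pos [ 0.5447 -0.1573  0.1416] F [ 0.4076  0.4392 -1.8622] T [-0.0681  0.0221  0.0195] open 0.0172 q [-0.4117 -0.0107  1.8308 -0.0013  1.3243 -0.4997]
shift [0.0096 0.0019 0.0003] turn [ 0.059  -0.0157  0.1774]
```

Emit:
arm_command([
  [[0.003, 0.002, 0, 0, 0, 0.1, 0.0], [0.004, 0.001, 0, 0, 0, 0, 0.0], [0.004, 0, 0, 0, 0, 0, 0.0], [0.004, 0, 0, 0, 0, 0, 0.0], [0.003, 0, 0, 0, 0, 0, 0.0], [0.001, 0, 0, 0, 0, 0, 0.0], [0, 0, 0, 0, 0, 0, 0.0]],
])

```text
t: 9.65
tool_pos: [0.5482, -0.1577, 0.1206]
tool_rot: [1.144, 1.25, -1.145]
contact_force: [-0.3, -0.7, -2.2]
opening: 0.0174
```

```bash
python3 d.py .5466 -.1574 .115 5
```

```text
t 9.65 pos [ 0.5482 -0.1577  0.1206] F [-0.3077 -0.7165 -2.2248] T [ 0.0158  0.0212 -0.0122] open 0.0174 q [-0.4102  0.0185  1.8389 -0.0005  1.285  -0.4976]
shift [ 0.0056 -0.0016 -0.0004] turn [0.0157 0.003  0.0574]
```

Emit:
arm_command([
  [[0.003, -0.0015, 0, 0, 0, 0, 0.0], [0.003, -0.0005, 0, 0, 0, 0, 0.0], [0.003, 0, 0, 0, 0, 0, 0.0], [0.003, 0, 0, 0, 0, 0, 0.0], [0.002, 0, 0, 0, 0, 0, 0.0], [0.001, 0, 0, 0, 0, 0, 0.0], [0, 0, 0, 0, 0, 0, 0.0]],
])

```text
t: 10.23
tool_pos: [0.5459, -0.158, 0.1041]
tool_rot: [1.144, 1.25, -1.145]
contact_force: [0.1, -0.3, -1.4]
opening: 0.0174
```

```bash
python3 d.py .5466 -.1574 .0988 5
```

```text
t 10.2333 pos [ 0.5459 -0.158   0.1041] F [ 0.1169 -0.254  -1.437 ] T [-0.0195 -0.0026 -0.0346] open 0.0174 q [-0.4123  0.0323  1.8547 -0.0006  1.2553 -0.4995]
shift [ 0.0053  0.0007 -0.0005] turn [0.0041 0.0107 0.0475]
```

Tip is about 5 mm above the rail. I lower it to contact with small steps.

Emit:
arm_command([
  [[0.002, 0, 0, 0, 0, 0, 0.0], [0.002, 0, 0, 0, 0, 0, 0.0], [0.0015, 0, 0, 0, 0, 0, 0.0], [0.0015, 0, 0, 0, 0, 0, 0.0], [0.0015, 0, 0, 0, 0, 0, 0.0], [0.001, 0, 0, 0, 0, 0, 0.0]],
])

```text
t: 10.73
tool_pos: [0.5464, -0.1582, 0.0943]
tool_rot: [1.144, 1.248, -1.145]
contact_force: [-0.4, 0.7, -1.7]
opening: 0.0173
```

```bash
python3 d.py .5466 -.1574 .0988 5
```

```text
t 10.7333 pos [ 0.5464 -0.1582  0.0943] F [-0.3665  0.672  -1.6608] T [ 0.0175 -0.0187  0.0548] open 0.0173 q [-0.4123  0.0445  1.8601 -0.0006  1.2365 -0.4995]
shift [-0.0045  0.0002 -0.0007] turn [ 0.0079  0.0441 -0.0144]
```

There's no contact even though the expected rail contact was at TCP z 0.0988, so the tip may already be over the hole. I continue gently.

Emit:
arm_command([
  [[0.001, 0, 0, 0, 0, 0, 0.0], [0.001, 0, 0, 0, 0, 0, 0.0], [0.001, 0, 0, 0, 0, 0, 0.0], [0.001, 0, 0, 0, 0, 0, 0.0]],
])

```text
t: 11.07
tool_pos: [0.5467, -0.1584, 0.0901]
tool_rot: [1.144, 1.248, -1.145]
contact_force: [0.8, 0.1, -1.8]
opening: 0.0173
```

```bash
python3 d.py .5466 -.1574 .0828 5
```

```text
t 11.0667 pos [ 0.5467 -0.1584  0.0901] F [ 0.7702  0.1232 -1.8488] T [-0.0023 -0.0055  0.0051] open 0.0173 q [-0.4123  0.0499  1.8622 -0.0009  1.2283 -0.4995]
shift [ 0.0073  0.     -0.001 ] turn [ 0.0102  0.0786 -0.0389]
```

Emit:
arm_command([
  [[0.001, 0, 0, 0, 0, 0, 0.0], [0.001, 0, 0, 0, 0, 0, 0.0], [0.001, 0, 0, 0, 0, 0, 0.0], [0.001, 0, 0, 0, 0, 0, 0.0], [0.001, 0, 0, 0, 0, 0, 0.0]],
])

```text
t: 11.48
tool_pos: [0.5467, -0.1584, 0.0846]
tool_rot: [1.144, 1.248, -1.145]
contact_force: [0.2, -0.4, -0.4]
opening: 0.0172
```

```bash
python3 d.py .5466 -.1574 .0828 5; python3 -c "
from h import *
save('home1.png',cv2.resize(get_image('scene')[90:190,200:310],None,fx=6,fy=6,interpolation=cv2.INTER_CUBIC))"
```

```text
t 11.4833 pos [ 0.5467 -0.1584  0.0846] F [ 0.1916 -0.3579 -0.4002] T [ 0.0062 -0.0093 -0.0271] open 0.0172 q [-0.4124  0.0567  1.8651 -0.0008  1.2184 -0.4995]
shift [ 0.0018 -0.     -0.001 ] turn [ 0.0088  0.0766 -0.0454]
```

View pics/home1.png

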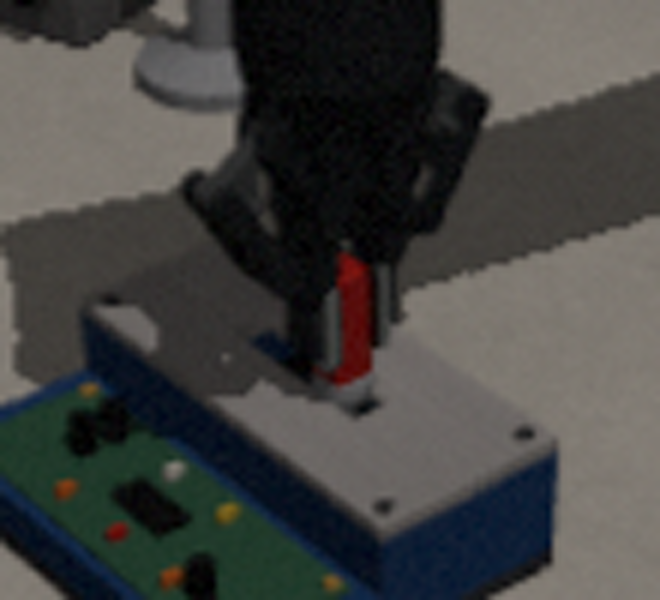

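The collar is almost on the cover, at (348,395) in the crop, near the slot's +y end. So the tip met the hole straight away, at the start of the search. I press the last 2 mm.

Emit:
arm_command([
  [[0.001, 0, 0, 0, 0, 0, 0.0], [0.001, 0, 0, 0, 0, 0, 0.0], [0.001, 0, 0, 0, 0, 0, 0.0]],
])

```text
t: 11.78
tool_pos: [0.5467, -0.1585, 0.0828]
tool_rot: [1.144, 1.249, -1.145]
contact_force: [-4.2, 1.9, 8.5]
opening: 0.0171
```

```bash
python3 d.py .5466 -.1574 .0828 5
```

```text
t 11.7833 pos [ 0.5467 -0.1585  0.0828] F [-4.2405  1.9422  8.5033] T [ 0.2994  0.7546 -0.0147] open 0.0171 q [-0.4123  0.0597  1.8653 -0.0011  1.2161 -0.4995]
shift [ 0.     -0.     -0.0011] turn [0.0148 0.0631 0.003 ]
```

Contact is exactly at the predicted home height, with about 10 N. I hold it there.

Emit:
arm_command([
  [[0.0006, 0, 0, 0, 0, 0, 0.0], [0.0006, 0, 0, 0, 0, 0, 0.0], [0.0006, 0, 0, 0, 0, 0, 0.0], [0.0004, 0, 0, 0, 0, 0, 0.0]],
])

```text
t: 12.12
tool_pos: [0.547, -0.1585, 0.0828]
tool_rot: [1.143, 1.249, -1.145]
contact_force: [-3.8, 0.5, 4.9]
opening: 0.0172
```

```bash
python3 d.py .5466 -.1574 .0828 5
```

```text
t 12.1167 pos [ 0.547  -0.1585  0.0828] F [-3.8264  0.5005  4.9258] T [0.1826 0.5144 0.0008] open 0.0172 q [-0.4122  0.0605  1.8645 -0.0013  1.2164 -0.4995]
shift [ 0.     -0.0003 -0.0012] turn [0.0307 0.0678 0.0229]
```

The pin stays home under about 6 N. I release and withdraw.

Emit:
arm_command([
  [[0, 0, 0, 0, 0, 0, 0.0], [0, 0, 0, 0, 0, 0, 0.03], [0, 0, 0, 0, 0, 0, 0.045], [0, 0, 0, 0, 0, 0, 0.06], [0, 0, 0, 0, 0, 0, 0.07], [0, 0, 0, 0, 0, 0, 0.07]],
])

```text
t: 12.62
tool_pos: [0.5477, -0.1587, 0.0815]
tool_rot: [1.144, 1.246, -1.144]
contact_force: [-0.8, 0.2, -0.9]
opening: 0.07
```

```bash
python3 d.py .547 -.1585 .18 5
```

```text
t 12.6167 pos [ 0.5477 -0.1587  0.0815] F [-0.8352  0.2198 -0.9165] T [-0.0531  0.0489  0.0119] open 0.07 q [-0.4122  0.0621  1.8653 -0.0008  1.2111 -0.4995]
shift [-0.0985 -0.0005 -0.0001] turn [ 0.015   0.119  -0.1334]
```

Emit:
arm_command([
  [[-0.008, 0, 0, 0, 0, 0, 0.07], [-0.012, 0, 0, 0, 0, 0, 0.07], [-0.015, 0, 0, 0, 0, 0, 0.07], [-0.02, 0, 0, 0, 0, 0, 0.07], [-0.02, 0, 0, 0, 0, 0, 0.07], [-0.02, 0, 0, 0, 0, 0, 0.07], [-0.015, 0, 0, 0, 0, 0, 0.07], [-0.005, 0, 0, 0, 0, 0, 0.07], [0, 0, 0, 0, 0, 0, 0.07], [0, 0, 0, 0, 0, 0, 0.07]],
])

```text
t: 13.45
tool_pos: [0.5481, -0.1587, 0.2098]
tool_rot: [1.145, 1.24, -1.141]
contact_force: [0.3, 0.4, -0.2]
opening: 0.0703
```

```bash
python3 d.py .547 -.1585 .2 5; python3 - <<'E'
from h import *
np.set_printoptions(precision=4,suppress=True)
im=get_image("scene")
for t in("pin_collar","pin_tip","pin_grip"): print(t,[(w("scene",x["at"]),px("scene",w("scene",x["at"])),round(x["conf"],2)) for x in mark_of("scene",t)[:2]])
print("expected collar/top px",px("scene",[.547,-.1585,.065]),px("scene",[.547,-.1585,.121]))
save('end.png',cv2.resize(im[90:190,200:310],None,fx=6,fy=6,interpolation=cv2.INTER_CUBIC))
E
```

```text
t 13.45 pos [ 0.5481 -0.1587  0.2098] F [ 0.2751  0.3648 -0.1723] T [-0.0085  0.0399 -0.0233] open 0.0703 q [-0.412  -0.068   1.7691 -0.0006  1.4316 -0.4995]
shift [ 0.0098 -0.0012 -0.0004] turn [ 0.0187  0.2762 -0.4333]
pin_collar [(array([ 0.5437, -0.1614,  0.0648]), array([257.4839, 153.8529]), 0.49)]
pin_tip [(array([ 0.5476, -0.1595,  0.0215]), array([256.8817, 169.055 ]), 0.52)]
pin_grip [(array([ 0.5462, -0.1627,  0.106 ]), array([256.0411, 139.5729]), 0.71)]
expected collar/top px [257.0254 154.8216] [256.6478 135.0502]
```

View pics/end.png

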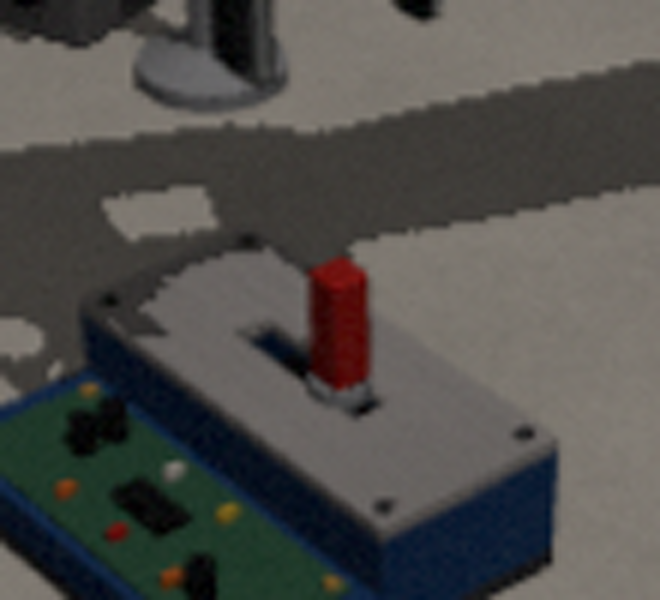

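The pin stands upright with its collar flat on the cover, at (343,390) in the crop, and the gripper is clear. I hand the job in.

```bash
python3 -c "
from station import *
print(finish_job())"
```

```text
the job is handed in; nothing more can be done
None
```

The red pin is in the rail's hole, pressed home with its collar on the cover, released, and the job is handed in at about 13.5 s. `finish_job()` reports no verdict.

- **Search:** No sweep was needed. I started at the slot's +y end, about 21 mm from its centre, and the tip went straight past rail height into the hole. The task gives the hole as lying within 20 mm of the centre. The pin has clearance in the hole, and my slot position is only good to about 2 mm.
- **Pressing home:** The collar met the cover at TCP z 0.0828 m, exactly the home height predicted from the rack. The wrist read about 8.5 N upward and 4 N sideways, then 5 N and 4 N while I held it for 0.3 s. Those readings come from the end of each move, but none came near 40 N.
- **After release:**
  - The last picture shows the pin upright with its collar on the cover and the gripper clear.
  - The network put the collar at z 0.0648 m, against the cover's 0.065 m. Its horizontal position was 3–4 mm from my own figure, within its stated error.
- **Other objects:** The yellow pin, spool, screwdriver and loose board should be where they were, since the arm stayed clear of them. I did not measure them again at the end.

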